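# Load the kiln tray in board order

## Task

The four raw-clay test pieces in a row on the wooden ware board are unmarked and known only by their order, so move them to the kiln tray in order, one to a compartment: the piece at the end of the board nearest the robot goes in the compartment next to the tall white post on the tray, the next piece in the next compartment, and so on, the farthest piece ending farthest from the post. Stand each one upright and flat on the floor of its compartment; they are brittle, so keep them upright and set them down rather than dropping them.

Things in the scene. Friction and masses are not known exactly. Their poses are not given: they have to be found in the camera images.
- vase: Bud vase of grey raw clay: straight belly 45 mm across from 14 to 50 mm above the foot, then a thin neck with a small 28 mm lip; 88 mm tall, foot 40 mm across. Round. Origin: centre of its foot, z up. Starts upright on the middle of a coaster (foot 28 mm above the table), turned up to 0.3 rad from the row.
- tumbler: Open tumbler of grey raw clay: nearly straight wall 45 mm across, 4 mm thick, 62 mm tall, foot 44 mm across; from above an open ring. Origin: centre of its foot, z up. Starts upright on the middle of a coaster (foot 28 mm above the table), turned up to 0.3 rad from the row.
- figure: Plain figure of grey raw clay, a round column 40 mm across with a domed top, 86 mm tall; foot 44 mm across; sides straight from 10 to 62 mm above the foot. Origin: centre of its foot, z up. Starts upright on the middle of a coaster (foot 28 mm above the table), turned up to 0.3 rad from the row.
- square: Square bottle of grey raw clay: body 38 x 38 mm and 58 mm tall with vertical flat sides facing its x and y axes, and a round collar 24 mm across up to 70 mm. Origin: centre of its foot, z up. Starts upright on the middle of a coaster (foot 28 mm above the table), turned up to 0.3 rad from the row.
- coaster_vase: Fixed white plaster coaster under the vase at the start, one of four alike, 66 mm across, 10 mm high, on a wooden board (360 x 100 x 18 mm); straight row at 78 mm pitch, in shuffled order. Origin: centre of its underside, 18 mm above the table; x along the row, away from the robot (within 0.35 rad of world x), y across.
- coaster_tumbler: Fixed white plaster coaster under the tumbler at the start, one of four alike, 66 mm across, 10 mm high, on a wooden board (360 x 100 x 18 mm); straight row at 78 mm pitch, in shuffled order. Origin: centre of its underside, 18 mm above the table; x along the row, away from the robot (within 0.35 rad of world x), y across.
- coaster_figure: Fixed white plaster coaster under the figure at the start, one of four alike, 66 mm across, 10 mm high, on a wooden board (360 x 100 x 18 mm); straight row at 78 mm pitch, in shuffled order. Origin: centre of its underside, 18 mm above the table; x along the row, away from the robot (within 0.35 rad of world x), y across.
- coaster_square: Fixed white plaster coaster under the square at the start, one of four alike, 66 mm across, 10 mm high, on a wooden board (360 x 100 x 18 mm); straight row at 78 mm pitch, in shuffled order. Origin: centre of its underside, 18 mm above the table; x along the row, away from the robot (within 0.35 rad of world x), y across.
- tray: Fixed buff kiln tray, 420 x 90 mm, left or right of the robot's centre line (ware board on the other side). Origin: centre of its underside on the table; x along it, away from the robot (within 0.35 rad of world x). Four compartments centred at x = -117, -39, 39, 117 mm, y = 0, 72 x 72 mm inside; floor 12 mm above the table; walls 6 mm thick, 8 mm above the floor.
- post: Fixed white ceramic post marking the tray's first end: 26 mm across, 45 mm tall, on the tray (foot 12 mm above the table), on its centre line at x = -181 or +181 mm of the tray; the other end has only a dark empty socket, flush. Compartment centres lie 64, 142, 220 and 298 mm from it. Origin: centre of its foot.
Things that resemble listed ones, but are neither listed nor needed, are in the scene too. What is shaped like the vase but blue is not meant.

How it is judged:
At the end, for the whole second after the job is handed in: Each piece stands at rest, upright (within 7 degrees), foot on the floor of its own compartment (within 5 mm in height, 20 mm of the tray's centre line, 22 mm of 64, 142, 220 or 298 mm from the post), in the order of the board, robot's end first, counted from the post (((world x of coaster_vase below 0.448 m and horizontal distance between vase and post between 0.042 and 0.086 m) or (world x of coaster_vase between 0.448 and 0.522 m and horizontal distance between vase and post between 0.12 and 0.164 m) or (world x of coaster_vase between 0.522 and 0.597 m and horizontal distance between vase and post between 0.198 and 0.242 m) or (world x of coaster_vase above 0.597 m and horizontal distance between vase and post between 0.276 and 0.32 m)) and y of vase in the frame of tray between -0.02 and 0.02 m and z of vase in the frame of tray between 0.007 and 0.017 m and angle between each of vase, tumbler, figure, square's own z axis and vertical below 0.12 rad and linear speed of each of vase, tumbler, figure, square below 0.02 m/s and angular speed of each of vase, tumbler, figure, square below 0.15 rad/s and ((world x of coaster_tumbler below 0.448 m and horizontal distance between tumbler and post between 0.042 and 0.086 m) or (world x of coaster_tumbler between 0.448 and 0.522 m and horizontal distance between tumbler and post between 0.12 and 0.164 m) or (world x of coaster_tumbler between 0.522 and 0.597 m and horizontal distance between tumbler and post between 0.198 and 0.242 m) or (world x of coaster_tumbler above 0.597 m and horizontal distance between tumbler and post between 0.276 and 0.32 m)) and y of tumbler in the frame of tray between -0.02 and 0.02 m and z of tumbler in the frame of tray between 0.007 and 0.017 m and ((world x of coaster_figure below 0.448 m and horizontal distance between figure and post between 0.042 and 0.086 m) or (world x of coaster_figure between 0.448 and 0.522 m and horizontal distance between figure and post between 0.12 and 0.164 m) or (world x of coaster_figure between 0.522 and 0.597 m and horizontal distance between figure and post between 0.198 and 0.242 m) or (world x of coaster_figure above 0.597 m and horizontal distance between figure and post between 0.276 and 0.32 m)) and y of figure in the frame of tray between -0.02 and 0.02 m and z of figure in the frame of tray between 0.007 and 0.017 m and ((world x of coaster_square below 0.448 m and horizontal distance between square and post between 0.042 and 0.086 m) or (world x of coaster_square between 0.448 and 0.522 m and horizontal distance between square and post between 0.12 and 0.164 m) or (world x of coaster_square between 0.522 and 0.597 m and horizontal distance between square and post between 0.198 and 0.242 m) or (world x of coaster_square above 0.597 m and horizontal distance between square and post between 0.276 and 0.32 m)) and y of square in the frame of tray between -0.02 and 0.02 m and z of square in the frame of tray between 0.007 and 0.017 m); the robot touches nothing.
It fails at once if a piece is tipped over (more than 57 degrees) (angle between any of vase, tumbler, figure, square's own z axis and vertical above 1 rad).
It fails at once if a piece is dropped (touches nothing with its foot over 40 mm above the table: 12 mm above a coaster, 28 mm above the tray floor) ((contact force between vase and anything else below 0.002 N and height (world z) of vase above 0.04 m) or (contact force between tumbler and anything else below 0.002 N and height (world z) of tumbler above 0.04 m) or (contact force between figure and anything else below 0.002 N and height (world z) of figure above 0.04 m) or (contact force between square and anything else below 0.002 N and height (world z) of square above 0.04 m)).
It also fails if it takes over 125 s, if anything falls off the work surface, if the arm or the gripper's body presses on something with over 40 N, if the wrist force passes 120 N, or if a joint passes its speed limit or range.

## Robot

A 7-joint arm with a two-finger parallel gripper is mounted at the origin on the work surface. World frame = base frame: x ahead of the robot, y to its left, z up, the work surface at z = 0. Lengths are in m, angles in rad, forces in N, time in s.
With the tool pointing down it reaches from about 0.425 to 0.875 m from the base axis. Payload 4.7 kg.
Tool frame: the origin (TCP) lies midway between the tips of the shut fingers; the grasp point (between the pads) lies 19 mm behind it; z points along the fingers, y is the line along which they close (so a half turn about z gives the same grasp; the last joint's range is limited). The gripper opens to 87 mm and grips with 3 to 60 N. Pads are 19 mm wide; open, the fingers measure 117 mm over their backs; the gripper's body (75 mm by 190 mm) begins 51 mm behind the grasp point.
Start: joints at [1.239, 0.321, -0.07, 1.45, 0.023, 1.371, -0.057], TCP at [0.22, -0.612, 0.223] pointing down, gripper open.
Joint ranges: [-2.86, 2.86], [-0.3, 2.09], [-1.38, 1.24], [0.06, 2.45], [-1.56, 4.7], [0.09, 2.05], [-2.69, 2.69]. Speed limits (rad/s): [2.57, 2.57, 3.14, 3.14, 3.14, 3.14, 3.14].

## Interface

Orientations are given as a rotation vector (axis times angle).
In Python, from bench import ctrl, get_image, calibration gives the robot as it stands.
- The arm moves only by the tool apply_moves, never from a script. Its arguments are lists of equal length, an entry for each row: "dp": the shift along the tool's x, y, z in m, a list of three; "twist": the turn, a rotation vector about the tool's x, y, z in rad, a list of three; "fingers": the closure, from 0 (fully open) to 1 (shut). In form: {"dp": [[dx, dy, dz], ...], "twist": [[ax, ay, az], ...], "fingers": [fingers, ...]}. A call has 1 to 10 rows; each row shifts and turns the commanded pose from where the row before left it, along the tool's axes as they then stand; what a row does not reach is not made up. A row lasts 1/10 s, in which the tool goes at most 50 mm and 8.59 degrees, less where a joint would pass 70% of its speed; a pose out of reach is approached as far as the arm can. A call is refused whole if a number of a shift passes 0.05 or a number of a turn 0.15, either way. A call with a gripper value outside its range is refused whole. The fingers move at their own pace and stop on an object; "newtons" is the grip in N (left out, the last holds). Time passes only in rows, so rows that do not move let the fingers close. It gives the time, the measured TCP pose, the force, the opening and the grip force at its end, in the units of the state.
- ctrl.get_state(): the state, without advancing time (a new reading comes with each control period).
- get_image(name): name is "scene" or "top" or "wrist"; returns the picture (400x640x3 uint8, red, green, blue); there is no depth.
- calibration(name): a dict with "fx", "fy", "cx", "cy" (pixels), "eye" and "attitude" of the camera in the world; the wrist camera has in their place "hand_eye" (4x4, takes a point from camera to tool coordinates, whose origin is the TCP and whose axes are the flange's). Camera axes: x right, y up, looking along -z (the intrinsics and any distortion apply to the point x, -y, -z); pixel columns grow to the right and rows downward; lengths in m; the calibration is good to about 2 mm. A picture is of the moment at which its call begins: read the wrist's pose just before it. calibration takes no time and is no camera call.
- ctrl.close_job(): hands the job in; it is judged then, once.
The state is a dict: "time": time; "joint_positions": joint angles; "qd": joint speeds; "joint_torque": joint torques, N m; "position": TCP position; "tool_rot": TCP orientation; "ft_force": force on the tool from outside, world axes, zero at the start; "torque": the same for the moment, N m; "grip_width": opening from 0.0 (shut) to 1.0 (fully open); "grip_force": force on a finger pad.
Only numpy, scipy, OpenCV 4.12 (cv2) and the standard library are available. Lean on these libraries where they do the work, as an engineer would, in place of code of your own. Each camera call takes 0.05 s, during which the arm holds its last target. There are 200 camera calls.

## Working session

There is one attempt and no reset: what is moved stays moved. The work goes in short steps, Python scripts to look and compute and a tool call to move; the robot and the scene stay as the last step left them, time stands still between calls to the robot, and variables do not carry over. Pictures are saved under pics/ and viewed, at most 14 in all, crops included, and the job is handed in when it is done.

Besides the shell and the picture viewer there is one more tool, called after "Request:" in YAML: its name, and indented under it one key for each argument. apply_moves: Moves the arm, as the interface text tells. Its arguments: {"type":"object","properties":{"dp":{"type":"array"},"twist":{"type":"array"},"fingers":{"type":"array"},"newtons":{"type":"number"}},"required":["dp","twist","fingers"]}

```bash
mkdir -p pics; ls; python3 - <<'E'
from bench import ctrl,get_image,calibration
import cv2
s=ctrl.get_state();print({k:s[k] for k in('time','position','tool_rot','grip_width')})
for n in('top','scene','wrist'):
    print(n,calibration(n))
    cv2.imwrite(f'pics/{n}0.png',get_image(n)[:,:,::-1])
E
```

```text
pics
{'time': 0.0, 'position': array([ 0.22003656, -0.61104598,  0.22146742]), 'tool_rot': array([-3.09294616e+00, -5.40099560e-01,  7.27938569e-04]), 'grip_width': 0.9999425684186892}
top {'fx': 478.562167082556, 'fy': 478.562167082556, 'cx': 321.60693582847495, 'cy': 192.71495550475424, 'eye': array([0.43080142, 0.06574303, 1.19598142]), 'attitude': array([ 0.0354122 , -0.08087971, -1.5573986 ])}
scene {'fx': 420.5988831246944, 'fy': 420.5988831246944, 'cx': 319.5130303206998, 'cy': 194.03598931722297, 'eye': array([1.15980773, 0.40451727, 0.57361416]), 'attitude': array([0.58010848, 0.94577983, 1.91313567])}
wrist {'fx': 360.60686075548165, 'fy': 360.60686075548165, 'cx': 318.0510333410549, 'cy': 202.11272225240253, 'hand_eye': array([[-7.17368871e-04,  9.59332187e-01,  2.82278658e-01,
         7.79991009e-02],
       [ 9.99999649e-01,  5.66024972e-04,  6.17696876e-04,
        -2.38805133e-04],
       [ 4.32799725e-04,  2.82279002e-01, -9.59332256e-01,
        -1.62701989e-01],
       [ 0.00000000e+00,  0.00000000e+00,  0.00000000e+00,
         1.00000000e+00]])}
```

View pics/top0.png

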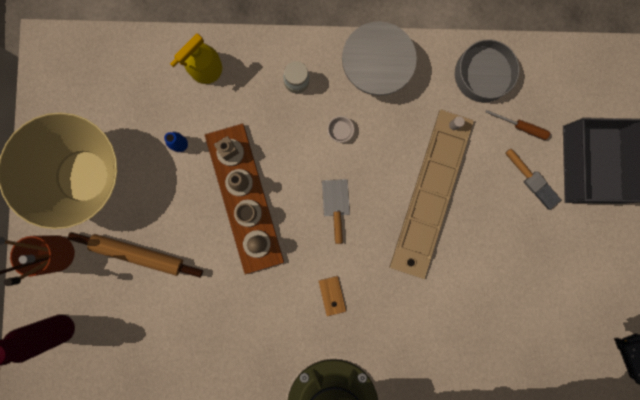

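View pics/scene0.png

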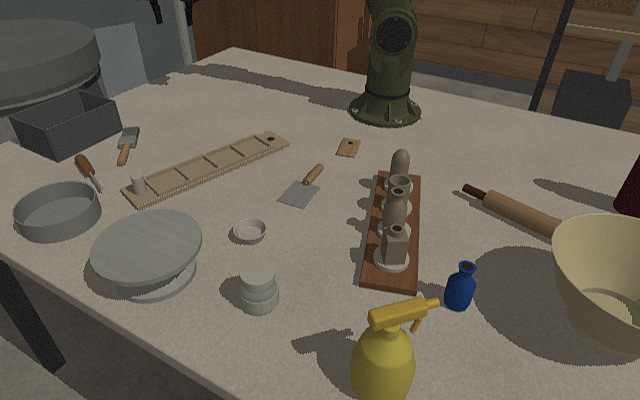

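The top view has the robot at the bottom. The board is on the left, nearest to farthest: figure (258,243), tumbler (247,213), vase (238,182), square (229,150). The tray is on the right, with the post at its far end (459,122) and the socket at (411,262). The scene view confirms this.

```bash
cat > h.py <<'E'
import numpy as np,cv2
from scipy.spatial.transform import Rotation as R
from bench import ctrl,get_image,calibration
def cam(n,s=None):
    c=calibration(n)
    if n=='wrist':
        H=np.array(c['hand_eye']);T=np.eye(4);T[:3,:3]=R.from_rotvec(s['tool_rot']).as_matrix();T[:3,3]=s['position'];T=T@H
        return c,T[:3,:3],T[:3,3]
    return c,R.from_rotvec(c['attitude']).as_matrix(),np.array(c['eye'])
def ray(k,uv,z):
    c,A,e=k;uv=np.atleast_2d(np.array(uv,float))
    d=np.c_[(uv[:,0]-c['cx'])/c['fx'],-(uv[:,1]-c['cy'])/c['fy'],-np.ones(len(uv))]@A.T
    return (e+d*((z-e[2])/d[:,2])[:,None])[:,:2]
def yaw(s):
    m=R.from_rotvec(s['tool_rot']).as_matrix();return np.arctan2(m[1,0],m[0,0])
def plan(x,y,z=None,w=None,s=None):
    "shift in tool axes and yaw twist from the present pose, tool down"
    s=s or ctrl.get_state();p=s['position'];m=R.from_rotvec(s['tool_rot']).as_matrix()
    d=m.T@(np.array([x,y,p[2] if z is None else z])-p);dw=0 if w is None else -((w-yaw(s)+np.pi/2)%np.pi-np.pi/2)
    return np.round(d,4),round(float(dw),4)
E
python3 - <<'E'
from h import *
im=cv2.imread('pics/top0.png');k=cam('top')
hsv=cv2.cvtColor(im,cv2.COLOR_BGR2HSV);roi=np.zeros(im.shape[:2],np.uint8);roi[110:285,195:295]=1
m=cv2.inRange(hsv,(3,120,50),(16,255,255))*roi
m=cv2.morphologyEx(m,cv2.MORPH_CLOSE,np.ones((3,3)))
c=max(cv2.findContours(m,0,2)[0],key=cv2.contourArea)
w=ray(k,cv2.convexHull(c)[:,0],.018).astype(np.float32)
r=cv2.minAreaRect(w);print('board',r);b=cv2.boxPoints(r);print(b)
for n,p,z in(('fig',(258,243),.11),('tumb',(247,211),.09),('vase',(231,145),.1)):pass
# post top & socket
g=cv2.cvtColor(im,cv2.COLOR_BGR2GRAY)
a=hsv[245:275,395:425];ms=cv2.inRange(g[252:272,400:422],0,60);M=cv2.moments(ms,True);sock=(400+M['m10']/M['m00'],252+M['m01']/M['m00']);print('socket px',sock,M['m00'],ray(k,sock,.012))
cv2.imwrite('pics/tray.png',cv2.resize(im[100:290,380:490],None,fx=3,fy=3))
cv2.imwrite('pics/both.png',np.hstack([cv2.resize(im[100:290,380:490],None,fx=3,fy=3,interpolation=2),cv2.resize(im[110:300,195:305],None,fx=3,fy=3,interpolation=2)]))
print('tray corners',ray(k,[(440,110),(475,118),(425,277),(390,268)],.012),'post',ray(k,(460,122),.05))
E
```

```text
board ((0.5038038492202759, 0.2235097885131836), (0.35951122641563416, 0.10128254443407059), 17.50197982788086)
[[0.31713995 0.21774724]
 [0.34759957 0.1211534 ]
 [0.6904677  0.22927234]
 [0.66000813 0.32586616]]
socket px (410.7560975609756, 262.0) 41.0 [[ 0.35048015 -0.1902505 ]]
tray corners [[ 0.73315315 -0.26568835]
 [ 0.71422478 -0.35496378]
 [ 0.314119   -0.22548428]
 [ 0.33533347 -0.13878081]] post [[ 0.69450452 -0.30422064]]
```

View pics/both.png

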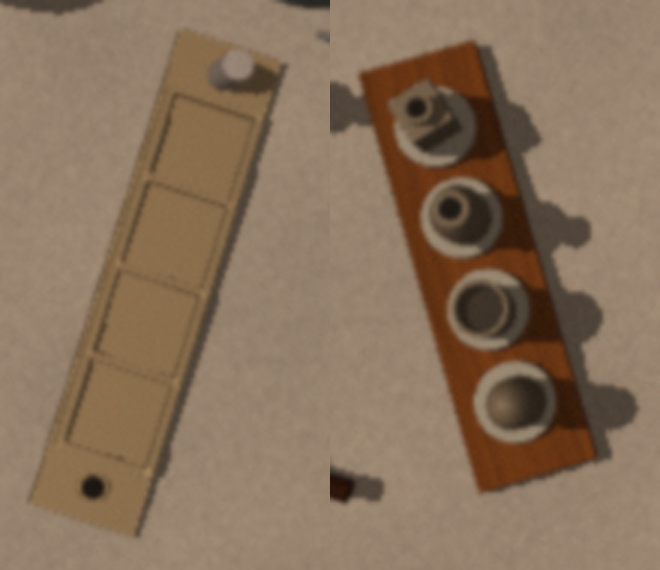

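Request:
apply_moves:
  dp:
    - [0.0304,-0.0167,0]
    - [0.0304,-0.0167,0]
    - [0.0304,-0.0167,0]
    - [0.0304,-0.0167,0]
    - [0.0304,-0.0167,0]
    - [0.0304,-0.0167,0]
    - [0.0304,-0.0167,0]
    - [0.0304,-0.0167,0]
    - [0.0304,-0.0167,0]
    - [0.0304,-0.0167,0]
  twist:
    - [0,0,0]
    - [0,0,0]
    - [0,0,0]
    - [0,0,0]
    - [0,0,0]
    - [0,0,0]
    - [0,0,0]
    - [0,0,0]
    - [0,0,0]
    - [0,0,0]
  fingers: [0,0,0,0,0,0,0,0,0,0]
  newtons: 12

```text
time: 1.15
position: [0.4503, -0.3501, 0.2223]
tool_rot: [-3.095, -0.54, 0.001]
ft_force: [0.2, -0.6, -0.8]
grip_width: 1.003
grip_force: 0.0
```

Request:
apply_moves:
  dp:
    - [0.0165,-0.0312,0]
    - [0.0165,-0.0312,0]
    - [0.0165,-0.0312,0]
    - [0.0165,-0.0312,0]
    - [0.0165,-0.0312,0]
    - [0.0165,-0.0312,0]
    - [0.0165,-0.0312,0]
    - [0.0165,-0.0312,0]
    - [0.0165,-0.0312,0]
    - [0.0165,-0.0312,0]
  twist:
    - [0,0,0]
    - [0,0,0]
    - [0,0,0]
    - [0,0,0]
    - [0,0,0]
    - [0,0,0]
    - [0,0,0]
    - [0,0,0]
    - [0,0,0]
    - [0,0,0]
  fingers: [0,0,0,0,0,0,0,0,0,0]

```text
time: 2.15
position: [0.499, -0.0006, 0.2224]
tool_rot: [3.094, 0.54, -0.0]
ft_force: [-0.3, 0.0, -0.2]
grip_width: 0.999
grip_force: 0.0
```

Request:
apply_moves:
  dp:
    - [-0.002,-0.021,0]
    - [-0.002,-0.021,0]
    - [-0.002,-0.021,0]
    - [-0.002,-0.021,0]
    - [-0.002,-0.021,0]
    - [-0.002,-0.021,0]
    - [-0.002,-0.021,0]
    - [-0.002,-0.021,0]
    - [-0.002,-0.021,0]
    - [0,0,0]
  twist:
    - [0,0,0.004]
    - [0,0,0.004]
    - [0,0,0.004]
    - [0,0,0.004]
    - [0,0,0.004]
    - [0,0,0.004]
    - [0,0,0.004]
    - [0,0,0.004]
    - [0,0,0.004]
    - [0,0,0.004]
  fingers: [0,0,0,0,0,0,0,0,0,0]

```text
time: 3.15
position: [0.4195, 0.1739, 0.2226]
tool_rot: [-3.103, -0.486, -0.0]
ft_force: [-0.4, -0.1, 0.6]
grip_width: 0.999
grip_force: 0.0
```

```bash
python3 - <<'E'
from h import *
s=ctrl.get_state();im=get_image('wrist')[:,:,::-1].copy();cv2.imwrite('pics/w1.png',im)
print(s['time'],s['position'],s['tool_rot'],yaw(s),plan(.3922,.1883,None,.3055,s))
np.save('pics/w1.npy',np.r_[s['position'],s['tool_rot']])
E
```

```text
3.15 [0.41954176 0.17387897 0.22258203] [-3.10347638e+00 -4.86168987e-01 -6.95124248e-05] 0.3107802804686131 (array([-0.0216, -0.0221,  0.    ]), 0.0053)
```

View pics/w1.png

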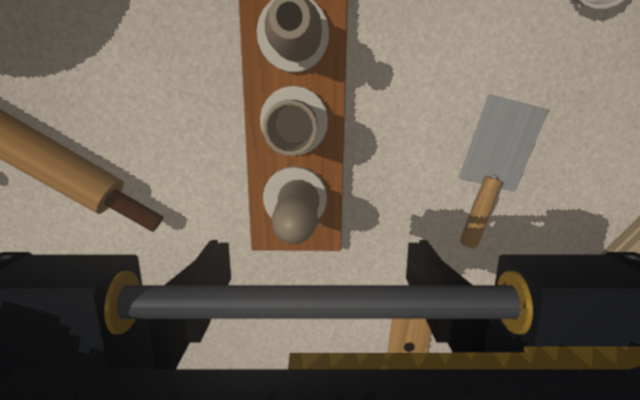

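The wrist view shows the figure's coaster around (294,197), the tumbler's at (294,121) and the vase's at (292,33). I'll compare these with the top-view estimates.

```bash
python3 - <<'E'
from h import *
v=np.load('pics/w1.npy');s=dict(position=v[:3],tool_rot=v[3:]);k=cam('wrist',s)
im=cv2.imread('pics/w1.png');hsv=cv2.cvtColor(im,cv2.COLOR_BGR2HSV)
b=cv2.inRange(hsv,(3,120,40),(16,255,255));b[:,:230]=0;b[:,360:]=0;b[255:]=0
h=cv2.convexHull(np.argwhere(b>0)[:,::-1].astype(np.int32))[:,0]
print('board near corners',ray(k,[h[np.argmax(h@[-1,2])],h[np.argmax(h@[1,2])]],.018))
print('coasters',ray(k,[(294.5,197),(294,121),(292.5,33)],.028))
E
```

```text
board near corners [[0.31742883 0.21712926]
 [0.34642674 0.12671997]]
coasters [[0.39137205 0.19083193]
 [0.46443453 0.21327025]
 [0.53883187 0.236993  ]]
```

Request:
apply_moves:
  dp:
    - [-0.0107,-0.0115,0]
    - [-0.0107,-0.0115,0]
    - [0,0,0]
    - [0,0,0.028]
    - [0,0,0.028]
    - [0,0,0.028]
    - [0,0,0.028]
    - [0,0,0.028]
    - [0,0,0.028]
    - [0,0,0]
  twist:
    - [0,0,0.005]
    - [0,0,0]
    - [0,0,0]
    - [0,0,0]
    - [0,0,0]
    - [0,0,0]
    - [0,0,0]
    - [0,0,0]
    - [0,0,0]
    - [0,0,0]
  fingers: [0,0,0,0,0,0,0,0,0,0]

```text
time: 4.2
position: [0.3911, 0.1849, 0.0515]
tool_rot: [3.106, 0.47, -0.011]
ft_force: [-0.3, 0.1, 0.0]
grip_width: 1.002
grip_force: 0.0
```

Request:
apply_moves:
  dp:
    - [0,0,0]
    - [0,0,0]
    - [0,0,0]
    - [0,0,0]
    - [0,0,0]
    - [0,0,0]
    - [0,0,0]
    - [0,0,0]
  twist:
    - [0,0,0]
    - [0,0,0]
    - [0,0,0]
    - [0,0,0]
    - [0,0,0]
    - [0,0,0]
    - [0,0,0]
    - [0,0,0]
  fingers: [0.3,0.4,0.5,0.6,0.7,0.8,0.8,0.8]
  newtons: 10

```text
time: 5.0
position: [0.3937, 0.1866, 0.0546]
tool_rot: [3.106, 0.471, 0.0]
ft_force: [-0.6, -0.5, 0.9]
grip_width: 0.454
grip_force: 10.0
```

Request:
apply_moves:
  dp:
    - [0,0,0]
    - [0,0,0]
    - [0,0,-0.01]
    - [0,0,-0.02]
    - [0,0,-0.02]
    - [0,0,-0.02]
    - [0,0,-0.02]
    - [0,0,-0.02]
    - [0,0,-0.02]
    - [0,0,-0.02]
  twist:
    - [0,0,0]
    - [0,0,0]
    - [0,0,0]
    - [0,0,0]
    - [0,0,0]
    - [0,0,0]
    - [0,0,0.125]
    - [0,0,0.125]
    - [0,0,0.125]
    - [0,0,0.125]
  fingers: [0.8,0.8,0.8,0.8,0.8,0.8,0.8,0.8,0.8,0.8]
  newtons: 20

```text
time: 6.0
position: [0.3932, 0.1868, 0.2056]
tool_rot: [3.125, -0.32, 0.0]
ft_force: [0.1, -0.9, -1.5]
grip_width: 0.452
grip_force: 20.0
```

Request:
apply_moves:
  dp:
    - [0,0,0]
    - [0.01,0.0099,0]
    - [0.018,0.0178,0]
    - [0.025,0.0247,0]
    - [0.025,0.0247,0]
    - [0.025,0.0247,0]
    - [0.025,0.0247,0]
    - [0.025,0.0247,0]
    - [0.025,0.0247,0]
    - [0.025,0.0247,0]
  twist:
    - [0,0,0.1235]
    - [0,0,0]
    - [0,0,0]
    - [0,0,0]
    - [0,0,0]
    - [0,0,0]
    - [0,0,0]
    - [0,0,0]
    - [0,0,0]
    - [0,0,0]
  fingers: [0.8,0.8,0.8,0.8,0.8,0.8,0.8,0.8,0.8,0.8]

```text
time: 7.0
position: [0.5223, -0.0707, 0.2036]
tool_rot: [3.101, -0.501, -0.003]
ft_force: [-0.6, 0.6, -0.1]
grip_width: 0.453
grip_force: 20.0
```

Request:
apply_moves:
  dp:
    - [0.025,0.0247,0]
    - [0.025,0.0247,0]
    - [0.025,0.0247,0]
    - [0.025,0.0247,0]
    - [0.025,0.0247,0]
    - [0.02,0.0198,0]
    - [0.015,0.0148,0]
    - [0.0083,0.0083,0]
    - [0.005,0.005,0]
    - [0,0,0]
  twist:
    - [0,0,0]
    - [0,0,0]
    - [0,0,0]
    - [0,0,0]
    - [0,0,0]
    - [0,0,0]
    - [0,0,0]
    - [0,0,0]
    - [0,0,0]
    - [0,0,0]
  fingers: [0.8,0.8,0.8,0.8,0.8,0.8,0.8,0.8,0.8,0.8]

```text
time: 8.0
position: [0.6322, -0.2861, 0.2038]
tool_rot: [-3.101, 0.504, 0.002]
ft_force: [-0.5, -1.0, -1.2]
grip_width: 0.454
grip_force: 20.0
```

```bash
python3 - <<'E'
from h import *
s=ctrl.get_state();im=get_image('wrist')[:,:,::-1].copy();cv2.imwrite('pics/w2.png',im)
print(s['time'],s['position'],yaw(s),s['grip_width'],plan(.6335,-.2831,None,-.318,s))
np.save('pics/w2.npy',np.r_[s['position'],s['tool_rot']])
E
```

```text
8.0 [ 0.6321531  -0.28610166  0.20383202] -0.322199893576778 0.4544946715676168 (array([ 0.0003, -0.0033, -0.    ]), -0.0042)
```

View pics/w2.png

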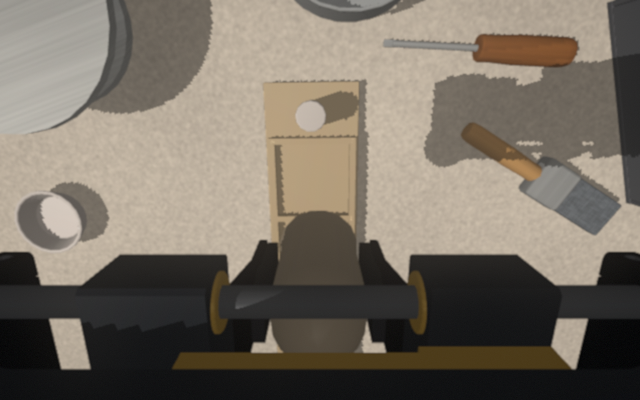

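The post top is at (311,116). Compartment 1's inner floor spans about columns 277–355 and rows 143–213. The figure is upright in the grip.

```bash
python3 - <<'E'
from h import *
v=np.load('pics/w2.npy');s=dict(position=v[:3],tool_rot=v[3:]);k=cam('wrist',s)
print('post',ray(k,(311,116),.057))
f=ray(k,[(276,141),(353,141),(356,213),(277,215)],.016);print(f,f.mean(0))
print('far tray corners',ray(k,[(264,83),(358,81)],.012))
E
```

```text
post [[ 0.69249786 -0.29940844]]
[[ 0.67914842 -0.25833412]
 [ 0.65557179 -0.32880599]
 [ 0.58462552 -0.3104206 ]
 [ 0.60822525 -0.23305367]] [ 0.63189274 -0.2826536 ]
far tray corners [[ 0.73283655 -0.26586885]
 [ 0.70667858 -0.34961541]]
```

Request:
apply_moves:
  dp:
    - [0,-0.003,0.01]
    - [0,0,0.02]
    - [0,0,0.025]
    - [0,0,0.025]
    - [0,0,0.025]
    - [0,0,0.02]
    - [0,0,0.015]
    - [0,0,0.012]
    - [0,0,0.006]
    - [0,0,0.003]
  twist:
    - [0,0,0]
    - [0,0,0]
    - [0,0,0]
    - [0,0,0]
    - [0,0,0]
    - [0,0,0]
    - [0,0,0]
    - [0,0,0]
    - [0,0,0]
    - [0,0,0]
  fingers: [0.8,0.8,0.8,0.8,0.8,0.8,0.8,0.8,0.8,0.8]

```text
time: 9.05
position: [0.6336, -0.2825, 0.0434]
tool_rot: [3.101, -0.504, 0.0]
ft_force: [-0.1, 0.6, -0.7]
grip_width: 0.449
grip_force: 20.0
```

Request:
apply_moves:
  dp:
    - [0,0,0.0015]
    - [0,0,0.0015]
    - [0,0,0.001]
    - [0,0,0]
  twist:
    - [0,0,0]
    - [0,0,0]
    - [0,0,0]
    - [0,0,0]
  fingers: [0.8,0.8,0.8,0.8]

```text
time: 9.45
position: [0.6337, -0.2828, 0.0399]
tool_rot: [3.101, -0.505, 0.001]
ft_force: [-0.2, 0.3, -1.7]
grip_width: 0.453
grip_force: 20.0
```

Request:
apply_moves:
  dp:
    - [0,0,0.001]
    - [0,0,0.001]
    - [0,0,0]
  twist:
    - [0,0,0]
    - [0,0,0]
    - [0,0,0]
  fingers: [0.8,0.8,0.8]

```text
time: 9.75
position: [0.6338, -0.2828, 0.0388]
tool_rot: [3.1, -0.505, 0.001]
ft_force: [-2.2, 0.2, 5.2]
grip_width: 0.452
grip_force: 20.0
```

Request:
apply_moves:
  dp:
    - [0,0,0]
    - [0,0,0]
    - [0,0,0]
    - [0,0,0]
    - [0,0,0]
    - [0,0,-0.01]
    - [0,0,-0.03]
    - [0,0,-0.04]
    - [0,0,-0.04]
    - [0,0,-0.045]
  twist:
    - [0,0,0]
    - [0,0,0]
    - [0,0,0]
    - [0,0,0]
    - [0,0,0]
    - [0,0,0]
    - [0,0,0]
    - [0,0,0]
    - [0,0,0]
    - [0,0,0]
  fingers: [0.5,0.4,0.3,0.15,0,0,0,0,0,0]

```text
time: 10.75
position: [0.633, -0.2824, 0.2043]
tool_rot: [-3.101, 0.504, 0.001]
ft_force: [0.4, -0.4, -0.9]
grip_width: 0.996
grip_force: 0.0
```

```bash
python3 - <<'E'
from h import *
s=ctrl.get_state()
print(s['time'],s['position'],yaw(s),s['grip_width'],plan(.4655,.2125,.2045,.3055,s))
E
```

```text
10.75 [ 0.63302402 -0.2824301   0.20431199] -0.32245671469373716 0.9955060899902894 (array([-0.3157, -0.4163,  0.    ]), -0.628)
```

Request:
apply_moves:
  dp:
    - [-0.02105,-0.02775,0]
    - [-0.02105,-0.02775,0]
    - [-0.02105,-0.02775,0]
    - [-0.02105,-0.02775,0]
    - [-0.02105,-0.02775,0]
    - [-0.02105,-0.02775,0]
    - [-0.02105,-0.02775,0]
    - [-0.02105,-0.02775,0]
    - [-0.02105,-0.02775,0]
    - [-0.02105,-0.02775,0]
  twist:
    - [0,0,0]
    - [0,0,0]
    - [0,0,0]
    - [0,0,0]
    - [0,0,0]
    - [0,0,0]
    - [0,0,0]
    - [0,0,0]
    - [0,0,0]
    - [0,0,0]
  fingers: [0,0,0,0,0,0,0,0,0,0]

```text
time: 11.75
position: [0.5214, 0.0487, 0.2035]
tool_rot: [3.1, -0.504, 0.002]
ft_force: [0.9, -0.1, -1.6]
grip_width: 0.996
grip_force: 0.0
```

Request:
apply_moves:
  dp:
    - [-0.02105,-0.02775,0]
    - [-0.02105,-0.02775,0]
    - [-0.02105,-0.02775,0]
    - [-0.02105,-0.02775,0]
    - [-0.02105,-0.02775,0]
    - [0,0,0]
    - [0,0,0]
    - [0,0,0]
    - [0,0,0]
    - [0,0,0]
  twist:
    - [0,0,0]
    - [0,0,0]
    - [0,0,0]
    - [0,0,0]
    - [0,0,0]
    - [0,0,-0.1256]
    - [0,0,-0.1256]
    - [0,0,-0.1256]
    - [0,0,-0.1256]
    - [0,0,-0.1256]
  fingers: [0,0,0,0,0,0,0,0,0,0]

```text
time: 12.75
position: [0.466, 0.2125, 0.2033]
tool_rot: [3.103, 0.486, 0.002]
ft_force: [-0.7, -0.4, -0.0]
grip_width: 1.0
grip_force: 0.0
```

```bash
python3 - <<'E'
from h import *
s=ctrl.get_state();im=get_image('wrist')[:,:,::-1].copy();cv2.imwrite('pics/w3.png',im)
cv2.imwrite('pics/t3.png',get_image('top')[:,:,::-1])
np.save('pics/w3.npy',np.r_[s['position'],s['tool_rot']])
print(s['time'],s['position'],yaw(s),s['grip_width'],plan(.4655,.2125,.054,.3055,s))
E
```

```text
12.75 [0.46604487 0.21248882 0.20330345] 0.3109996939031824 0.9995473386007814 (array([-0.0007, -0.0003,  0.1493]), 0.0055)
```

View pics/w3.png

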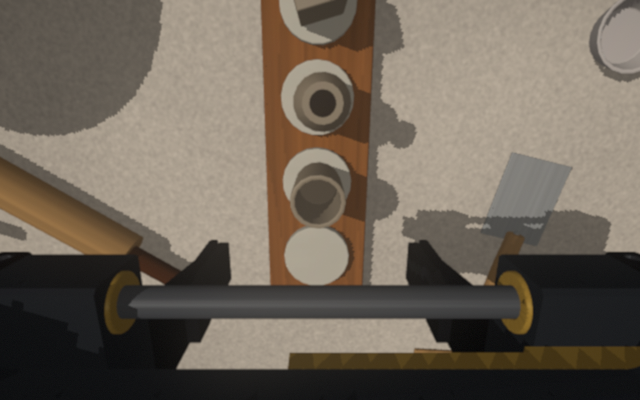

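View pics/t3.png

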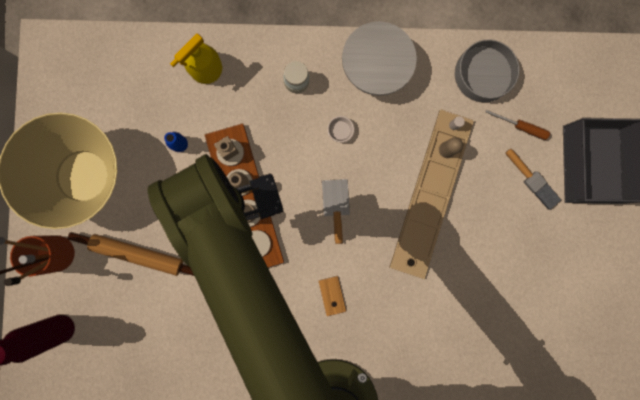

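The figure stands in compartment 1, at (452,147) in the top view. The tumbler's coaster is centred between the fingers (column 317), so I'll descend and grip.

Request:
apply_moves:
  dp:
    - [0,0,0.028]
    - [0,0,0.028]
    - [0,0,0.028]
    - [0,0,0.028]
    - [0,0,0.028]
    - [0,0,0.01]
    - [0,0,0]
  twist:
    - [0,0,0.005]
    - [0,0,0]
    - [0,0,0]
    - [0,0,0]
    - [0,0,0]
    - [0,0,0]
    - [0,0,0]
  fingers: [0,0,0,0,0,0,0]

```text
time: 13.55
position: [0.4651, 0.2119, 0.0517]
tool_rot: [3.106, 0.468, -0.004]
ft_force: [0.3, -0.3, 0.0]
grip_width: 1.001
grip_force: 0.0
```

Request:
apply_moves:
  dp:
    - [0,0,0]
    - [0,0,0]
    - [0,0,0]
    - [0,0,0]
    - [0,0,0]
    - [0,0,0]
    - [0,0,0]
    - [0,0,0]
  twist:
    - [0,0,0]
    - [0,0,0]
    - [0,0,0]
    - [0,0,0]
    - [0,0,0]
    - [0,0,0]
    - [0,0,0]
    - [0,0,0]
  fingers: [0.3,0.4,0.5,0.6,0.7,0.8,0.8,0.8]
  newtons: 15

```text
time: 14.35
position: [0.4661, 0.2122, 0.0527]
tool_rot: [3.106, 0.47, 0.0]
ft_force: [-0.9, -0.7, 1.9]
grip_width: 0.513
grip_force: 15.0
```

Request:
apply_moves:
  dp:
    - [0,0,0]
    - [0,0,0]
    - [0,0,-0.01]
    - [0,0,-0.02]
    - [0,0,-0.02]
    - [0,0,-0.02]
    - [0,0,-0.02]
    - [0,0,-0.02]
    - [0,0,-0.02]
    - [0,0,-0.02]
  twist:
    - [0,0,0]
    - [0,0,0]
    - [0,0,0]
    - [0,0,0]
    - [0,0,0]
    - [0,0,0]
    - [0,0,0.125]
    - [0,0,0.125]
    - [0,0,0.125]
    - [0,0,0.125]
  fingers: [0.8,0.8,0.8,0.8,0.8,0.8,0.8,0.8,0.8,0.8]
  newtons: 20

```text
time: 15.35
position: [0.4657, 0.2123, 0.2037]
tool_rot: [3.125, -0.321, 0.0]
ft_force: [0.2, 0.5, -0.7]
grip_width: 0.517
grip_force: 19.9
```

Request:
apply_moves:
  dp:
    - [0,0,0]
    - [0.0063,0.0112,0]
    - [0.011,0.0195,0]
    - [0.0158,0.0279,0]
    - [0.0158,0.0279,0]
    - [0.0158,0.0279,0]
    - [0.0158,0.0279,0]
    - [0.0158,0.0279,0]
    - [0.0158,0.0279,0]
    - [0.0158,0.0279,0]
  twist:
    - [0,0,0.12]
    - [0,0,0]
    - [0,0,0]
    - [0,0,0]
    - [0,0,0]
    - [0,0,0]
    - [0,0,0]
    - [0,0,0]
    - [0,0,0]
    - [0,0,0]
  fingers: [0.8,0.8,0.8,0.8,0.8,0.8,0.8,0.8,0.8,0.8]

```text
time: 16.35
position: [0.5164, -0.0436, 0.2029]
tool_rot: [3.102, -0.499, 0.001]
ft_force: [1.2, 0.9, -1.7]
grip_width: 0.51
grip_force: 19.9
```

Request:
apply_moves:
  dp:
    - [0.0158,0.0279,0]
    - [0.0158,0.0279,0]
    - [0.0158,0.0279,0]
    - [0.0158,0.0279,0]
    - [0.0158,0.0279,0]
    - [0.0126,0.0223,0]
    - [0.0094,0.0167,0]
    - [0.0047,0.0084,0]
    - [0.003,0.0055,0]
    - [0,0,0]
  twist:
    - [0,0,0]
    - [0,0,0]
    - [0,0,0]
    - [0,0,0]
    - [0,0,0]
    - [0,0,0]
    - [0,0,0]
    - [0,0,0]
    - [0,0,0]
    - [0,0,0]
  fingers: [0.8,0.8,0.8,0.8,0.8,0.8,0.8,0.8,0.8,0.8]

```text
time: 17.35
position: [0.5593, -0.2591, 0.2025]
tool_rot: [-3.101, 0.5, 0.0]
ft_force: [-0.1, -0.1, -0.4]
grip_width: 0.513
grip_force: 19.9
```

```bash
python3 - <<'E'
from h import *
s=ctrl.get_state()
print(s['time'],s['position'],yaw(s),s['grip_width'],plan(.5594,-.2587,None,-.318,s))
E
```

```text
17.35 [ 0.55925315 -0.25909429  0.20252105] -0.3194643136965002 0.5126684896543728 (array([ 0.    , -0.0004,  0.    ]), -0.0015)
```

Request:
apply_moves:
  dp:
    - [0,0,0.01]
    - [0,0,0.02]
    - [0,0,0.025]
    - [0,0,0.025]
    - [0,0,0.025]
    - [0,0,0.02]
    - [0,0,0.015]
    - [0,0,0.012]
    - [0,0,0.007]
    - [0,0,0.003]
  twist:
    - [0,0,0]
    - [0,0,0]
    - [0,0,0]
    - [0,0,0]
    - [0,0,0]
    - [0,0,0]
    - [0,0,0]
    - [0,0,0]
    - [0,0,0]
    - [0,0,0]
  fingers: [0.8,0.8,0.8,0.8,0.8,0.8,0.8,0.8,0.8,0.8]

```text
time: 18.35
position: [0.5591, -0.2591, 0.0401]
tool_rot: [-3.102, 0.5, 0.0]
ft_force: [-0.0, 0.4, -0.6]
grip_width: 0.512
grip_force: 19.9
```

Request:
apply_moves:
  dp:
    - [0,0,0.0015]
    - [0,0,0.001]
    - [0,0,0.001]
    - [0,0,0]
  twist:
    - [0,0,0]
    - [0,0,0]
    - [0,0,0]
    - [0,0,0]
  fingers: [0.8,0.8,0.8,0.8]

```text
time: 18.75
position: [0.5594, -0.2595, 0.0374]
tool_rot: [3.101, -0.5, 0.001]
ft_force: [0.1, -0.3, -1.7]
grip_width: 0.51
grip_force: 19.9
```

Request:
apply_moves:
  dp:
    - [0,0,0.001]
    - [0,0,0.0005]
    - [0,0,0]
  twist:
    - [0,0,0]
    - [0,0,0]
    - [0,0,0]
  fingers: [0.8,0.8,0.8]

```text
time: 19.05
position: [0.5595, -0.2596, 0.0367]
tool_rot: [3.101, -0.5, 0.001]
ft_force: [-1.8, 0.3, 4.3]
grip_width: 0.513
grip_force: 20.0
```

Request:
apply_moves:
  dp:
    - [0,0,0]
    - [0,0,0]
    - [0,0,0]
    - [0,0,0]
    - [0,0,0]
    - [0,0,-0.01]
    - [0,0,-0.03]
    - [0,0,-0.04]
    - [0,0,-0.04]
    - [0,0,-0.048]
  twist:
    - [0,0,0]
    - [0,0,0]
    - [0,0,0]
    - [0,0,0]
    - [0,0,0]
    - [0,0,0]
    - [0,0,0]
    - [0,0,0]
    - [0,0,0]
    - [0,0,0]
  fingers: [0.45,0.35,0.25,0.1,0,0,0,0,0,0]

```text
time: 20.05
position: [0.5584, -0.259, 0.2049]
tool_rot: [-3.101, 0.5, 0.002]
ft_force: [1.0, -0.0, -0.3]
grip_width: 0.997
grip_force: 0.0
```

```bash
python3 - <<'E'
from h import *
s=ctrl.get_state()
d,t=plan(.54,.2361,.2045,.3055,s)
print(s['time'],s['position'],yaw(s),s['grip_width'],d,d/15,t)
v=np.load('pics/w3.npy');k=cam('wrist',dict(position=v[:3],tool_rot=v[3:]))
print(ray(k,[(317,97)],.028),ray(k,(317,255),.028))
E
```

```text
20.05 [ 0.55839784 -0.2589745   0.20491149] -0.31944244902812235 0.9972890964656127 [-0.1729 -0.4643  0.0007] [-1.15266667e-02 -3.09533333e-02  4.66666667e-05] -0.6249
[[0.53887208 0.23741385]] [[0.39134394 0.19024417]]
```

Request:
apply_moves:
  dp:
    - [-0.0115,-0.031,0]
    - [-0.0115,-0.031,0]
    - [-0.0115,-0.031,0]
    - [-0.0115,-0.031,0]
    - [-0.0115,-0.031,0]
    - [-0.0115,-0.031,0]
    - [-0.0115,-0.031,0]
    - [-0.0115,-0.031,0]
    - [-0.0115,-0.031,0]
    - [-0.0115,-0.031,0]
  twist:
    - [0,0,0]
    - [0,0,0]
    - [0,0,0]
    - [0,0,0]
    - [0,0,0]
    - [0,0,0]
    - [0,0,0]
    - [0,0,0]
    - [0,0,0]
    - [0,0,0]
  fingers: [0,0,0,0,0,0,0,0,0,0]

```text
time: 21.05
position: [0.5473, 0.0725, 0.2045]
tool_rot: [3.101, -0.5, 0.002]
ft_force: [-0.5, -0.2, 0.0]
grip_width: 1.002
grip_force: 0.0
```

Request:
apply_moves:
  dp:
    - [-0.0115,-0.031,0]
    - [-0.0115,-0.031,0]
    - [-0.0115,-0.031,0]
    - [-0.0115,-0.031,0]
    - [-0.0115,-0.031,0]
    - [0,0,0]
    - [0,0,0]
    - [0,0,0]
    - [0,0,0]
    - [0,0,0]
  twist:
    - [0,0,0]
    - [0,0,0]
    - [0,0,0]
    - [0,0,0]
    - [0,0,0]
    - [0,0,-0.125]
    - [0,0,-0.125]
    - [0,0,-0.125]
    - [0,0,-0.125]
    - [0,0,-0.125]
  fingers: [0,0,0,0,0,0,0,0,0,0]

```text
time: 22.05
position: [0.5416, 0.2364, 0.2043]
tool_rot: [3.103, 0.486, 0.001]
ft_force: [0.5, -0.2, -0.5]
grip_width: 1.0
grip_force: 0.0
```

```bash
python3 - <<'E'
from h import *
s=ctrl.get_state();im=get_image('wrist')[:,:,::-1].copy();cv2.imwrite('pics/w4.png',im)
np.save('pics/w4.npy',np.r_[s['position'],s['tool_rot']])
print(s['time'],s['position'],yaw(s),s['grip_width'],plan(.54,.2361,.052,.3055,s))
E
```

```text
22.05 [0.54157714 0.23638601 0.2042866 ] 0.31063060995482733 0.9999355857517743 (array([-0.0017, -0.0003,  0.1523]), 0.0051)
```

View pics/w4.png

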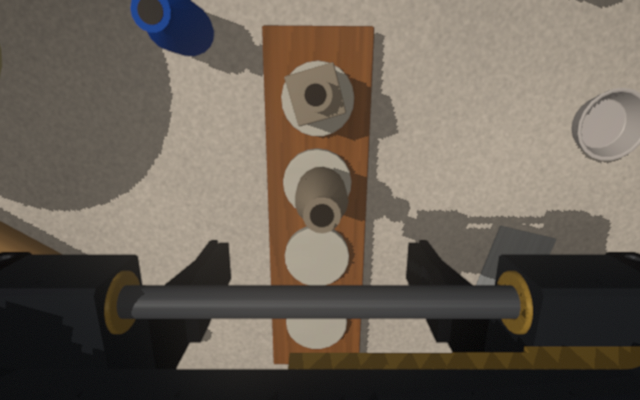

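The vase is centred between the fingers at column 318. The square bottle's top corners are near (285,77), (335,63), (344,110) and (291,125).

Request:
apply_moves:
  dp:
    - [-0.0015,0,0.028]
    - [0,0,0.028]
    - [0,0,0.028]
    - [0,0,0.028]
    - [0,0,0.028]
    - [0,0,0.012]
    - [0,0,0]
  twist:
    - [0,0,0.005]
    - [0,0,0]
    - [0,0,0]
    - [0,0,0]
    - [0,0,0]
    - [0,0,0]
    - [0,0,0]
  fingers: [0,0,0,0,0,0,0]

```text
time: 22.8
position: [0.5391, 0.2352, 0.0503]
tool_rot: [3.106, 0.468, -0.005]
ft_force: [0.4, -0.6, 0.1]
grip_width: 0.999
grip_force: 0.0
```

Request:
apply_moves:
  dp:
    - [0,0,0]
    - [0,0,0]
    - [0,0,0]
    - [0,0,0]
    - [0,0,0]
    - [0,0,0]
    - [0,0,0]
    - [0,0,0]
  twist:
    - [0,0,0]
    - [0,0,0]
    - [0,0,0]
    - [0,0,0]
    - [0,0,0]
    - [0,0,0]
    - [0,0,0]
    - [0,0,0]
  fingers: [0.3,0.4,0.5,0.6,0.7,0.8,0.8,0.8]
  newtons: 15

```text
time: 23.6
position: [0.5404, 0.2354, 0.0517]
tool_rot: [3.106, 0.469, 0.0]
ft_force: [-0.4, -2.4, 2.7]
grip_width: 0.51
grip_force: 15.0
```

```bash
python3 - <<'E'
from h import *
v=np.load('pics/w4.npy');k=cam('wrist',dict(position=v[:3],tool_rot=v[3:]))
im=cv2.imread('pics/w4.png');cv2.imwrite('pics/sq.png',cv2.resize(im[50:145,265:365],None,fx=5,fy=5,interpolation=2))
q=ray(k,[(285,77),(335,63),(344,110),(291,125)],.086);print(q,q.mean(0))
for i in range(4):
    e=q[(i+1)%4]-q[i];print(np.hypot(*e),(np.arctan2(e[1],e[0])+np.pi/4)%(np.pi/2)-np.pi/4)
print('coaster',ray(k,(318,99),.028))
s=ctrl.get_state();print(s['position'],yaw(s))
E
```

```text
[[0.62116942 0.28786069]
 [0.64157245 0.25582684]
 [0.61211853 0.23879226]
 [0.58924904 0.27376443]] [0.61602736 0.26406106]
0.03797961004274532 0.5671259417198633
0.034025149670105906 0.52434580030289
0.04178595261386005 0.5791357364729715
0.034894343092816686 0.4158522768517212
coaster [[0.61334692 0.25982322]]
[0.54035099 0.23538639 0.05169996] 0.30000636718739443
```

View pics/sq.png

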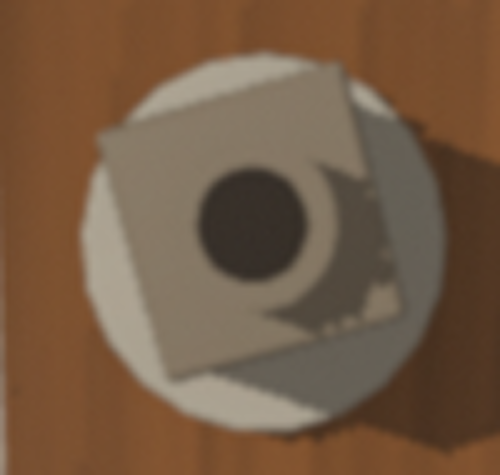

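The bottle's sides are turned about 17° from the row, on the positive side, so the tool yaw should be about 0.6 rad. The vase is gripped at 44 mm, so I'll carry it over now.

Request:
apply_moves:
  dp:
    - [0,0,0]
    - [0,0,0]
    - [0,0,-0.01]
    - [0,0,-0.02]
    - [0,0,-0.02]
    - [0,0,-0.02]
    - [0,0,-0.02]
    - [0,0,-0.02]
    - [0,0,-0.02]
    - [0,0,-0.02]
  twist:
    - [0,0,0]
    - [0,0,0]
    - [0,0,0]
    - [0,0,0]
    - [0,0,0]
    - [0,0,0]
    - [0,0,0.125]
    - [0,0,0.125]
    - [0,0,0.125]
    - [0,0,0.125]
  fingers: [0.8,0.8,0.8,0.8,0.8,0.8,0.8,0.8,0.8,0.8]
  newtons: 20

```text
time: 24.6
position: [0.5395, 0.2366, 0.2024]
tool_rot: [-3.124, 0.32, 0.001]
ft_force: [0.7, -0.2, -2.0]
grip_width: 0.515
grip_force: 20.0
```

Request:
apply_moves:
  dp:
    - [0,0,0]
    - [0.0025,0.0124,0]
    - [0.0044,0.0216,0]
    - [0.0063,0.0309,0]
    - [0.0063,0.0309,0]
    - [0.0063,0.0309,0]
    - [0.0063,0.0309,0]
    - [0.0063,0.0309,0]
    - [0.0063,0.0309,0]
    - [0.0063,0.0309,0]
  twist:
    - [0,0,0.12]
    - [0,0,0]
    - [0,0,0]
    - [0,0,0]
    - [0,0,0]
    - [0,0,0]
    - [0,0,0]
    - [0,0,0]
    - [0,0,0]
    - [0,0,0]
  fingers: [0.8,0.8,0.8,0.8,0.8,0.8,0.8,0.8,0.8,0.8]

```text
time: 25.6
position: [0.5085, -0.0196, 0.2009]
tool_rot: [3.102, -0.495, -0.002]
ft_force: [0.5, 0.1, -1.9]
grip_width: 0.506
grip_force: 20.0
```

Request:
apply_moves:
  dp:
    - [0.0063,0.0309,0]
    - [0.0063,0.0309,0]
    - [0.0063,0.0309,0]
    - [0.0063,0.0309,0]
    - [0.0063,0.0309,0]
    - [0.0051,0.0247,0]
    - [0.0038,0.0185,0]
    - [0.002,0.0093,0]
    - [0.0013,0.0062,0]
    - [0,0,0]
  twist:
    - [0,0,0]
    - [0,0,0]
    - [0,0,0]
    - [0,0,0]
    - [0,0,0]
    - [0,0,0]
    - [0,0,0]
    - [0,0,0]
    - [0,0,0]
    - [0,0,0]
  fingers: [0.8,0.8,0.8,0.8,0.8,0.8,0.8,0.8,0.8,0.8]

```text
time: 26.6
position: [0.484, -0.2341, 0.2012]
tool_rot: [-3.101, 0.499, 0.001]
ft_force: [-0.9, -0.2, -0.8]
grip_width: 0.511
grip_force: 20.0
```

```bash
python3 - <<'E'
from h import *
s=ctrl.get_state()
print(s['time'],s['position'],yaw(s),s['grip_width'],plan(.4853,-.2343,None,-.318,s))
v=np.load('pics/w4.npy');k=cam('wrist',dict(position=v[:3],tool_rot=v[3:]))
q=ray(k,[(284.6,77),(332.6,62.4),(346.4,112),(299.4,126.4)],.086);print(q.mean(0))
for i in range(4):
    e=q[(i+1)%4]-q[i];print(np.hypot(*e),(np.arctan2(e[1],e[0])+np.pi/4)%(np.pi/2)-np.pi/4)
E
```

```text
26.6 [ 0.48395766 -0.23408351  0.20121877] -0.31926640253944466 0.5107019980309492 (array([ 0.0013, -0.0002, -0.    ]), -0.0013)
[0.61564683 0.26251719]
0.03667837283548878 0.5880402351365106
0.036757295018421905 0.6093375119504434
0.037290108735584276 0.6008956849732963
0.03722873434354204 0.5927171905849673
```

Request:
apply_moves:
  dp:
    - [0.001,0,0.01]
    - [0,0,0.02]
    - [0,0,0.025]
    - [0,0,0.025]
    - [0,0,0.025]
    - [0,0,0.02]
    - [0,0,0.015]
    - [0,0,0.012]
    - [0,0,0.007]
    - [0,0,0.003]
  twist:
    - [0,0,0]
    - [0,0,0]
    - [0,0,0]
    - [0,0,0]
    - [0,0,0]
    - [0,0,0]
    - [0,0,0]
    - [0,0,0]
    - [0,0,0]
    - [0,0,0]
  fingers: [0.8,0.8,0.8,0.8,0.8,0.8,0.8,0.8,0.8,0.8]

```text
time: 27.6
position: [0.4853, -0.234, 0.0391]
tool_rot: [-3.102, 0.499, 0.0]
ft_force: [0.1, 0.4, -1.5]
grip_width: 0.507
grip_force: 20.0
```

Request:
apply_moves:
  dp:
    - [0,0,0.0015]
    - [0,0,0.001]
    - [0,0,0.001]
    - [0,0,0.0005]
    - [0,0,0]
  twist:
    - [0,0,0]
    - [0,0,0]
    - [0,0,0]
    - [0,0,0]
    - [0,0,0]
  fingers: [0.8,0.8,0.8,0.8,0.8]

```text
time: 28.1
position: [0.4854, -0.2344, 0.0358]
tool_rot: [3.101, -0.5, 0.001]
ft_force: [0.5, -0.3, -1.5]
grip_width: 0.512
grip_force: 20.0
```

Request:
apply_moves:
  dp:
    - [0,0,0.001]
    - [0,0,0.0005]
    - [0,0,0]
  twist:
    - [0,0,0]
    - [0,0,0]
    - [0,0,0]
  fingers: [0.8,0.8,0.8]

```text
time: 28.4
position: [0.4855, -0.2344, 0.0356]
tool_rot: [3.101, -0.5, 0.0]
ft_force: [-3.6, 2.3, 8.6]
grip_width: 0.511
grip_force: 20.0
```

Contact with the floor. Release and rise.

Request:
apply_moves:
  dp:
    - [0,0,0]
    - [0,0,0]
    - [0,0,0]
    - [0,0,0]
    - [0,0,0]
    - [0,0,-0.01]
    - [0,0,-0.03]
    - [0,0,-0.04]
    - [0,0,-0.04]
    - [0,0,-0.048]
  twist:
    - [0,0,0]
    - [0,0,0]
    - [0,0,0]
    - [0,0,0]
    - [0,0,0]
    - [0,0,0]
    - [0,0,0]
    - [0,0,0]
    - [0,0,0]
    - [0,0,0]
  fingers: [0.45,0.35,0.25,0.1,0,0,0,0,0,0]

```text
time: 29.4
position: [0.4845, -0.2338, 0.2035]
tool_rot: [-3.101, 0.5, 0.002]
ft_force: [0.4, -1.1, 0.1]
grip_width: 1.003
grip_force: 0.0
```

```bash
python3 - <<'E'
from h import *
s=ctrl.get_state()
d,t=plan(.615,.2605,.2045,.598,s)
print(s['time'],s['position'],yaw(s),s['grip_width'],d,d/16,t)
E
```

```text
29.4 [ 0.48452515 -0.23376392  0.20347732] -0.3194581576972018 1.0033406713829454 [-0.0314 -0.5102 -0.0009] [-1.96250e-03 -3.18875e-02 -5.62500e-05] -0.9175
```

Request:
apply_moves:
  dp:
    - [-0.002,-0.032,0]
    - [-0.002,-0.032,0]
    - [-0.002,-0.032,0]
    - [-0.002,-0.032,0]
    - [-0.002,-0.032,0]
    - [-0.002,-0.032,0]
    - [-0.002,-0.032,0]
    - [-0.002,-0.032,0]
  twist:
    - [0,0,0]
    - [0,0,0]
    - [0,0,0]
    - [0,0,0]
    - [0,0,0]
    - [0,0,0]
    - [0,0,0]
    - [0,0,0]
  fingers: [0,0,0,0,0,0,0,0]

```text
time: 30.2
position: [0.5508, 0.0151, 0.2029]
tool_rot: [3.101, -0.5, 0.002]
ft_force: [-0.3, -0.0, 0.5]
grip_width: 1.002
grip_force: 0.0
```

Request:
apply_moves:
  dp:
    - [-0.002,-0.032,0]
    - [-0.002,-0.032,0]
    - [-0.002,-0.032,0]
    - [-0.002,-0.032,0]
    - [-0.002,-0.032,0]
    - [-0.002,-0.032,0]
    - [-0.002,-0.032,0]
    - [-0.002,-0.03,0]
  twist:
    - [0,0,0]
    - [0,0,0]
    - [0,0,0]
    - [0,0,0]
    - [0,0,0]
    - [0,0,0]
    - [0,0,0]
    - [0,0,0]
  fingers: [0,0,0,0,0,0,0,0]

```text
time: 31.0
position: [0.6155, 0.2613, 0.2027]
tool_rot: [-3.101, 0.5, -0.001]
ft_force: [-0.6, -0.3, -1.1]
grip_width: 0.999
grip_force: 0.0
```

Request:
apply_moves:
  dp:
    - [0,0,0]
    - [0,0,0]
    - [0,0,0]
    - [0,0,0]
    - [0,0,0]
    - [0,0,0]
    - [0,0,0]
    - [0,0,0]
  twist:
    - [0,0,-0.131]
    - [0,0,-0.131]
    - [0,0,-0.131]
    - [0,0,-0.131]
    - [0,0,-0.131]
    - [0,0,-0.131]
    - [0,0,-0.131]
    - [0,0,0]
  fingers: [0,0,0,0,0,0,0,0]

```text
time: 31.8
position: [0.6153, 0.2598, 0.2025]
tool_rot: [-3.002, -0.925, -0.0]
ft_force: [0.1, 0.3, -0.4]
grip_width: 1.0
grip_force: 0.0
```

```bash
python3 - <<'E'
from h import *
s=ctrl.get_state();im=get_image('wrist')[:,:,::-1].copy();cv2.imwrite('pics/w5.png',im)
np.save('pics/w5.npy',np.r_[s['position'],s['tool_rot']])
print(s['time'],s['position'],yaw(s),s['grip_width'],plan(.615,.2605,.05,.598,s))
E
```

```text
31.8 [0.61526177 0.2598475  0.20248775] 0.5974534172638225 1.0004081823166793 (array([ 1.000e-04, -7.000e-04,  1.525e-01]), -0.0005)
```

View pics/w5.png

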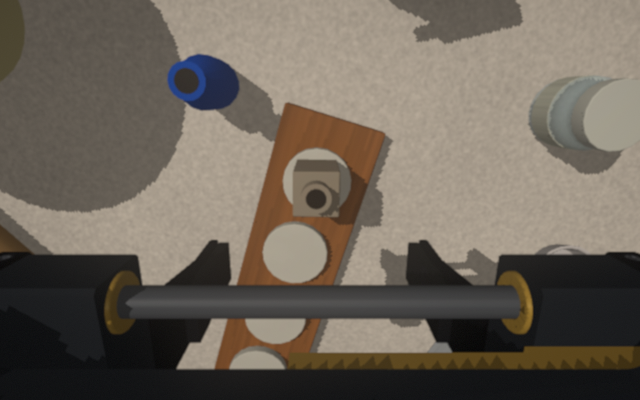

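The bottle is now square to the fingers and centred at column 317. The blue vase is clear of the gripper. Descend and grip.

Request:
apply_moves:
  dp:
    - [0,0,0.028]
    - [0,0,0.028]
    - [0,0,0.028]
    - [0,0,0.028]
    - [0,0,0.028]
    - [0,0,0.012]
    - [0,0,0]
  twist:
    - [0,0,0]
    - [0,0,0]
    - [0,0,0]
    - [0,0,0]
    - [0,0,0]
    - [0,0,0]
    - [0,0,0]
  fingers: [0,0,0,0,0,0,0]

```text
time: 32.55
position: [0.6141, 0.2591, 0.0483]
tool_rot: [3.003, 0.922, -0.005]
ft_force: [0.4, 0.4, 0.3]
grip_width: 0.999
grip_force: 0.0
```

Request:
apply_moves:
  dp:
    - [0,0,0]
    - [0,0,0]
    - [0,0,0]
    - [0,0,0]
    - [0,0,0]
    - [0,0,0]
    - [0,0,0]
    - [0,0,0]
  twist:
    - [0,0,0]
    - [0,0,0]
    - [0,0,0]
    - [0,0,0]
    - [0,0,0]
    - [0,0,0]
    - [0,0,0]
    - [0,0,0]
  fingers: [0.3,0.4,0.5,0.6,0.7,0.8,0.8,0.8]
  newtons: 15

```text
time: 33.35
position: [0.6151, 0.2601, 0.05]
tool_rot: [-3.002, -0.924, 0.0]
ft_force: [0.4, 0.7, 1.6]
grip_width: 0.435
grip_force: 15.0
```

Request:
apply_moves:
  dp:
    - [0,0,0]
    - [0,0,0]
    - [0,0,-0.01]
    - [0,0,-0.02]
    - [0,0,-0.02]
    - [0,0,-0.025]
    - [0,0,-0.025]
    - [0,0,-0.025]
    - [0,0,-0.025]
    - [0,0,0]
  twist:
    - [0,0,0]
    - [0,0,0]
    - [0,0,0]
    - [0,0,0]
    - [0,0,0]
    - [0,0,0.131]
    - [0,0,0.131]
    - [0,0,0.131]
    - [0,0,0.131]
    - [0,0,0.131]
  fingers: [0.8,0.8,0.8,0.8,0.8,0.8,0.8,0.8,0.8,0.8]
  newtons: 20

```text
time: 34.35
position: [0.617, 0.2614, 0.2052]
tool_rot: [-3.137, 0.099, -0.011]
ft_force: [0.3, 1.5, -1.0]
grip_width: 0.437
grip_force: 20.0
```

Request:
apply_moves:
  dp:
    - [0,0,0]
    - [0,0,0]
    - [-0.001,0.0113,0]
    - [-0.0018,0.0198,0]
    - [-0.0026,0.0283,0]
    - [-0.0026,0.0283,0]
    - [-0.0026,0.0283,0]
    - [-0.0026,0.0283,0]
    - [-0.0026,0.0283,0]
    - [-0.0026,0.0283,0]
  twist:
    - [0,0,0.131]
    - [0,0,0.13]
    - [0,0,0]
    - [0,0,0]
    - [0,0,0]
    - [0,0,0]
    - [0,0,0]
    - [0,0,0]
    - [0,0,0]
    - [0,0,0]
  fingers: [0.8,0.8,0.8,0.8,0.8,0.8,0.8,0.8,0.8,0.8]

```text
time: 35.35
position: [0.5337, 0.0732, 0.2002]
tool_rot: [3.102, -0.493, 0.0]
ft_force: [0.0, -1.0, -0.1]
grip_width: 0.432
grip_force: 20.0
```

Request:
apply_moves:
  dp:
    - [-0.0026,0.0283,0]
    - [-0.0026,0.0283,0]
    - [-0.0026,0.0283,0]
    - [-0.0026,0.0283,0]
    - [-0.0026,0.0283,0]
    - [-0.0026,0.0283,0]
    - [-0.0026,0.0283,0]
    - [-0.0026,0.0283,0]
    - [-0.0026,0.0283,0]
  twist:
    - [0,0,0]
    - [0,0,0]
    - [0,0,0]
    - [0,0,0]
    - [0,0,0]
    - [0,0,0]
    - [0,0,0]
    - [0,0,0]
    - [0,0,0]
  fingers: [0.8,0.8,0.8,0.8,0.8,0.8,0.8,0.8,0.8]

```text
time: 36.25
position: [0.4314, -0.1609, 0.2003]
tool_rot: [3.102, -0.493, 0.0]
ft_force: [0.3, -0.6, -1.4]
grip_width: 0.434
grip_force: 20.0
```

Request:
apply_moves:
  dp:
    - [-0.002,0.0255,0]
    - [-0.0015,0.017,0]
    - [-0.001,0.0115,0]
    - [0,0,0]
    - [0,0,0]
  twist:
    - [0,0,0]
    - [0,0,0]
    - [0,0,0]
    - [0,0,0]
    - [0,0,0]
  fingers: [0.8,0.8,0.8,0.8,0.8]

```text
time: 36.75
position: [0.4117, -0.2087, 0.2001]
tool_rot: [-3.102, 0.496, -0.0]
ft_force: [0.1, 0.4, -0.1]
grip_width: 0.437
grip_force: 20.0
```

```bash
python3 - <<'E'
from h import *
s=ctrl.get_state()
print(s['time'],s['position'],yaw(s),s['grip_width'],plan(.4112,-.2099,None,-.318,s))
cv2.imwrite('pics/s6.png',get_image('scene')[:,:,::-1])
E
```

```text
36.75 [ 0.41172305 -0.20872569  0.20011234] -0.31723653453102946 0.4367802391684561 (array([-0.0001,  0.0013, -0.    ]), 0.0008)
```

View pics/s6.png

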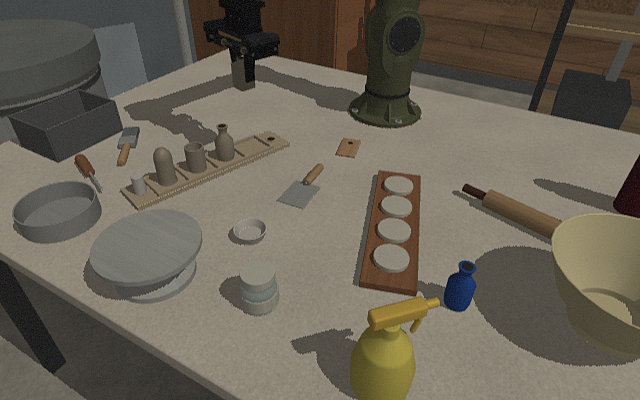

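The figure (163,167), tumbler (195,157) and vase (223,145) all stand upright in order from the post, and the square bottle is in hand. Lowering it now.

Request:
apply_moves:
  dp:
    - [0,0.001,0.01]
    - [0,0,0.02]
    - [0,0,0.025]
    - [0,0,0.025]
    - [0,0,0.025]
    - [0,0,0.02]
    - [0,0,0.015]
    - [0,0,0.012]
    - [0,0,0.007]
    - [0,0,0.003]
  twist:
    - [0,0,0]
    - [0,0,0]
    - [0,0,0]
    - [0,0,0]
    - [0,0,0]
    - [0,0,0]
    - [0,0,0]
    - [0,0,0]
    - [0,0,0]
    - [0,0,0]
  fingers: [0.8,0.8,0.8,0.8,0.8,0.8,0.8,0.8,0.8,0.8]

```text
time: 37.8
position: [0.4111, -0.2099, 0.0374]
tool_rot: [-3.102, 0.497, 0.001]
ft_force: [-0.6, -0.1, -0.9]
grip_width: 0.432
grip_force: 20.0
```

Request:
apply_moves:
  dp:
    - [0,0,0.0015]
    - [0,0,0.001]
    - [0,0,0.001]
    - [0,0,0.0005]
    - [0,0,0]
  twist:
    - [0,0,0]
    - [0,0,0]
    - [0,0,0]
    - [0,0,0]
    - [0,0,0]
  fingers: [0.8,0.8,0.8,0.8,0.8]

```text
time: 38.3
position: [0.4114, -0.2106, 0.0343]
tool_rot: [3.101, -0.499, 0.001]
ft_force: [-0.0, -0.3, -1.0]
grip_width: 0.433
grip_force: 20.0
```

Request:
apply_moves:
  dp:
    - [0,0,0.001]
    - [0,0,0.0005]
    - [0,0,0]
  twist:
    - [0,0,0]
    - [0,0,0]
    - [0,0,0]
  fingers: [0.8,0.8,0.8]

```text
time: 38.6
position: [0.4115, -0.2106, 0.0339]
tool_rot: [3.101, -0.499, 0.0]
ft_force: [-2.8, 0.9, 10.0]
grip_width: 0.433
grip_force: 20.0
```

Request:
apply_moves:
  dp:
    - [0,0,0]
    - [0,0,0]
    - [0,0,0]
    - [0,0,0]
    - [0,0,0]
    - [0,0,-0.01]
    - [0,0,-0.03]
    - [0,0,-0.04]
    - [0,0,-0.04]
    - [0,0,-0.048]
  twist:
    - [0,0,0]
    - [0,0,0]
    - [0,0,0]
    - [0,0,0]
    - [0,0,0]
    - [0,0,0]
    - [0,0,0]
    - [0,0,0]
    - [0,0,0]
    - [0,0,0]
  fingers: [0.5,0.4,0.3,0.15,0,0,0,0,0,0]

```text
time: 39.6
position: [0.4104, -0.2099, 0.2021]
tool_rot: [-3.101, 0.498, 0.002]
ft_force: [0.3, -1.0, -0.7]
grip_width: 0.998
grip_force: 0.0
```

Request:
apply_moves:
  dp:
    - [0,-0.03,0]
    - [0,-0.03,0]
    - [0,-0.03,0]
    - [0,-0.03,0]
    - [0,-0.03,0]
    - [0,-0.03,0]
    - [0,-0.03,0]
    - [0,-0.03,0]
    - [0,0,0]
  twist:
    - [0,0,0]
    - [0,0,0]
    - [0,0,0]
    - [0,0,0]
    - [0,0,0]
    - [0,0,0]
    - [0,0,0]
    - [0,0,0]
    - [0,0,0]
  fingers: [0,0,0,0,0,0,0,0,0]

```text
time: 40.5
position: [0.4872, 0.0226, 0.2015]
tool_rot: [-3.101, 0.487, -0.002]
ft_force: [-0.4, 0.0, 0.0]
grip_width: 1.0
grip_force: 0.0
```

```bash
python3 - <<'E'
from h import *
a=get_image('top')[90:290,350:500,::-1];b=get_image('scene')[80:230,100:310,::-1]
cv2.imwrite('pics/fin.png',np.hstack([cv2.resize(a,(375,500),interpolation=2),cv2.resize(b,(420,500),interpolation=2)]))
s=ctrl.get_state();print(s['time'],s['position'],s['grip_width'])
E
```

```text
40.6 [0.48641182 0.01778613 0.20094517] 1.0029399084100568
```

View pics/fin.png

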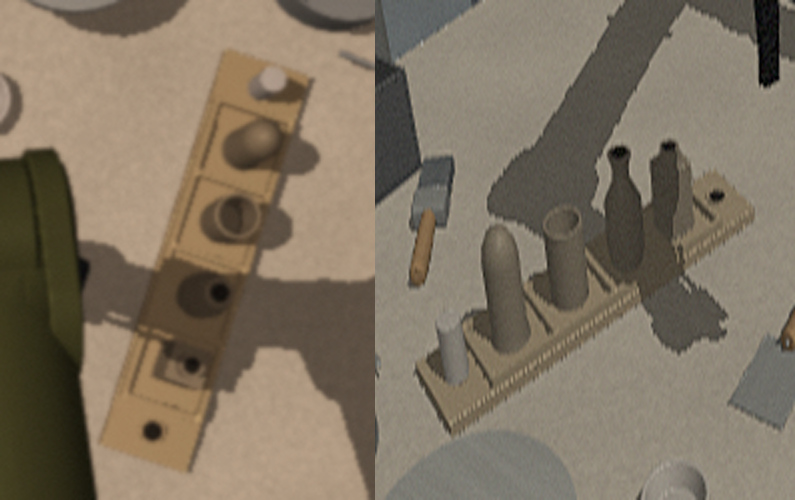

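All four stand upright, each in its own compartment and in order from the post: figure (250,145), tumbler (235,218), vase (205,290) and square (183,363) in the left panel.

```bash
python3 -c "
from bench import ctrl
print(ctrl.close_job())"
```

```text
the job is handed in; nothing more can be done
None
```

I handed the job in at about 41 s: figure, tumbler, vase and square bottle stand upright in their compartments, in that order from the post; the hand-in call returned no verdict.

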